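# Make up the supper tray and the morning tray

## Task

Make up two trays from the things on the worktop, one thing to a pocket, jars and bottles standing upright. First fill the long three-pocket tray for supper: the lime in the middle pocket, the stouter (red-lidded) spice jar and the salt shaker in the two end pockets, either way round; when that is complete, put the lemon and the tablet bottle into the two pockets of the short tray, either way round. Leave the slimmer, dark-lidded spice jar where it stands, and knock nothing over.

Things in the scene. Friction and masses are not known exactly. Their poses are not given: they have to be found in the camera images.
- spice_jar: Spice jar of the supper kit: clear round jar with a wide screw lid, diameter 45 mm, 106 mm tall, standing. The stouter of the two spice jars: its lid is red. Origin: centre of the underside, z up.
- mill: Small salt shaker: round grey body with a waist and a domed top, 44 mm across low down, 34 mm across the dome (above 74 mm), 90 mm tall, standing. Origin: centre of the underside, z up.
- lime_mid (a point): The lime: small round fruit, 56 mm long and 44 mm thick, lying. This point is its middle, 22 mm above what it lies on; x runs along its length.
- lemon_mid (a point): The lemon: the larger, pointed fruit, 74 mm long, 59 mm wide and 57 mm high, lying. This point is its middle, 28 mm above what it lies on; x runs along its length.
- bottle: Tablet bottle: squat and round, white, diameter 55 mm up to 76 mm, then a ribbed dark cap of 46 mm, 95 mm tall, standing. Origin: centre of the underside, z up.
- other_jar: The second spice jar, which stays where it is: slimmer, diameter 40 mm, dark lid, 107 mm tall, standing loose among the things. Origin: centre of the underside, z up. (Round the work: a tap 400 mm high stands over the sink at the left, y = 560 mm, x = 240 to 500 mm, two pump bottles of 165 mm beside it; other clutter is at most 110 mm high.)
- long_tray: Long wooden tray, 94 x 242 x 16 mm, held fast on the worktop, with three pockets in a row along its y axis. Origin: centre of its underside, z up. Pocket centres at y = -79, 0 and +79 mm; each pocket is 84 mm (x) by 74 mm (y), its floor 5 mm above the worktop; walls and dividers 5 mm thick, tops at 16 mm. A small grip batten on each end.
- short_tray: Short wooden tray, 94 x 207 x 16 mm, made alike and held fast, with two larger pockets in a row along its y axis. Origin: centre of its underside, z up. Pocket centres at y = -50.5 and +50.5 mm; each pocket is 84 mm (x) by 96 mm (y), its floor 5 mm above the worktop; walls and divider 5 mm thick, tops at 16 mm.
Mind the look-alikes: they are no part of the job. There is more than one size of the part that bears lemon_mid; the job needs the larger.

How it is judged:
By the outcome, as a careful person would: the job done as asked, in the order asked, and still so for the second after the job is handed in, with the robot touching nothing.
It also fails if it takes over 128 s, if anything falls off the work surface, if the arm or the gripper's body presses on something with over 40 N, if the wrist force passes 120 N, or if a joint passes its speed limit or range.

## Robot

A 6-joint arm with a two-finger parallel gripper is mounted at the origin on the work surface; the furniture and walls round the work are solid. World frame = base frame: x ahead of the robot, y to its left, z up, the work surface at z = 0. Lengths are in mm, angles in rad, forces in N, time in s.
With the tool pointing down it reaches from about 275 to 825 mm from the base axis. Payload 5.2 kg.
Tool frame: the origin (TCP) lies at the very end of the fingers, on their centre line; the grasp point (between the pads) lies 19 mm behind it; z points along the fingers, y is the line along which they close (so a half turn about z gives the same grasp; the last joint's range is limited). The gripper opens to 93 mm and grips with 3 to 60 N. Pads are 15 mm wide; open, the fingers measure 128 mm over their backs; the gripper's body (75 mm by 188 mm) begins 65 mm behind the grasp point.
Start: joints at [1.057, 0.259, 1.535, -0, 1.348, -0.203], TCP at [168.179, 523.661, 218.653] pointing down, gripper open.
Joint ranges: [-3.14, 3.14], [-0.91, 2.08], [0.19, 2.58], [-1.22, 4.36], [0.22, 2.71], [-3.12, 3.12]. Speed limits (rad/s): [2.57, 2.57, 3.14, 3.14, 3.14, 3.14].

## Interface

Orientations are given as [roll, pitch, yaw] about the fixed x, y, z axes, in that order (R = Rz(yaw) Ry(pitch) Rx(roll)).
In Python, from bench import robot gives the robot as it stands. The module is installed in compiled form; this text tells all that it offers. Calls block until the motion is done:
- robot.move_ptp(position, orientation): joint-space move of the TCP to a pose.
- robot.move_linear(position, ori=None, speed=150, f_stop=None): straight line of the TCP; ori=None keeps the orientation; speed is the mean speed in mm/s. With f_stop (N) it stops when the force on the tool has changed by that much, and returns True; else False.
- robot.move_j(angles): joint-space move.
- robot.move_gripper(opening): opening from 0.0 (shut) to 1.0 (fully open); the grip force is fixed at half the most; returns when the fingers have stopped.
- robot.sleep(seconds).
- robot.inverse_kinematics(position, orientation): joint angles nearest the present ones, or None.
- robot.get_image(name): name is "scene" or "top"; returns a dict with "img" (384x512x3 uint8, blue, green, red), "fovy" (degrees; the focal length in pixels is half the picture's height over the tangent of half this angle, whatever the lens; pixels are square), "cx", "cy" (the principal point, pixels), "eye" and "orientation" of the camera in the world. Camera axes: x right, y down, z forward; pixel columns grow to the right and rows downward; lengths in mm; the calibration is good to about 2 mm. A picture is of the moment at which its call begins. There is no depth.
A pose or a line that the arm cannot do raises robot.MotionError and nothing moves.
- robot.hand_in(): hands the job in; it is judged then, once.
Readings, each from a call of its own:
- robot.current_t(): time.
- robot.current_qpos(): joint angles.
- robot.current_joint_vel(): joint speeds.
- robot.current_joint_efforts(): joint torques, N m.
- robot.current_tcp_pos(): TCP position.
- robot.current_eef_rot(): TCP orientation.
- robot.current_contact_force(): force on the tool from outside, world axes, zero at the start.
- robot.current_ft_torque(): the same for the moment, N m.
- robot.current_gripper_width(): opening from 0.0 (shut) to 1.0 (fully open).
- robot.current_finger_force(): force on a finger pad.
Only numpy, scipy, OpenCV 4.12 (cv2) and the standard library are available. Lean on these libraries where they do the work, as an engineer would, in place of code of your own. Each camera call takes 0.05 s, during which the arm holds its last target. There are 200 camera calls.

## Working session

There is one attempt and no reset: what is moved stays moved. The work goes in short steps, each a Python script; the robot and the scene stay as the last script left them, time stands still between calls to the robot, and variables do not carry over. Pictures are saved under pics/ and viewed, at most 14 in all, crops included, and the job is handed in when it is done.

```bash
mkdir -p pics
cat > h.py <<'E'
import numpy as np, cv2
from bench import robot
from scipy.spatial.transform import Rotation as R
def shot(n,fn):
    d=robot.get_image(n); cv2.imwrite(f'pics/{fn}.png',d['img'])
    np.save(f'pics/{fn}.npy',{k:v for k,v in d.items()},allow_pickle=True); return d
def load(fn): return np.load(f'pics/{fn}.npy',allow_pickle=True).item()
def cam(d):
    f=d['img'].shape[0]/2/np.tan(np.radians(d['fovy'])/2)
    o=np.array(d['orientation'],float); Rm=o if o.shape==(3,3) else R.from_euler('xyz',o).as_matrix()
    return f,Rm,np.array(d['eye'],float)
def ray(d,u,v):
    f,Rm,e=cam(d); r=Rm@np.array([(u-d['cx'])/f,(v-d['cy'])/f,1]); return e,r/np.linalg.norm(r)
def onz(d,u,v,z):
    e,r=ray(d,u,v); return e+r*(z-e[2])/r[2]
def proj(d,p):
    f,Rm,e=cam(d); q=Rm.T@(np.array(p)-e); return np.array([d['cx']+f*q[0]/q[2],d['cy']+f*q[1]/q[2]])
def tri(obs):
    A=np.zeros((3,3));b=np.zeros(3)
    for d,u,v in obs:
        e,r=ray(d,u,v);P=np.eye(3)-np.outer(r,r);A+=P;b+=P@e
    return np.linalg.solve(A,b)
E
python3 - <<'E'
from h import *
for n in('scene','top'):
    d=shot(n,n+'0'); print(n,{k:v for k,v in d.items() if k!='img'})
    cv2.imwrite(f'pics/{n}0b.png',cv2.resize(d['img'],(800,600),interpolation=cv2.INTER_CUBIC))
print(robot.current_tcp_pos(),robot.current_eef_rot(),robot.current_t())
E
```

```text
scene {'fovy': 50.99290287788538, 'cx': 256.9158328458425, 'cy': 185.96160791468748, 'eye': array([  96.76442948, -630.0253638 ,  582.52883085]), 'orientation': array([-2.24433282, -0.01042478, -0.66912773])}
top {'fovy': 50.94078358735787, 'cx': 263.09985875677165, 'cy': 196.71356318690832, 'eye': array([ 343.25021249, -143.17790178,  887.02931188]), 'orientation': array([-2.94598513,  0.00978401, -1.5890128 ])}
[167.92420276 523.21769195 217.90093112] [-3.13995065e+00 -3.56775517e-04  2.83076115e+00] 0.1
```

View pics/scene0b.png

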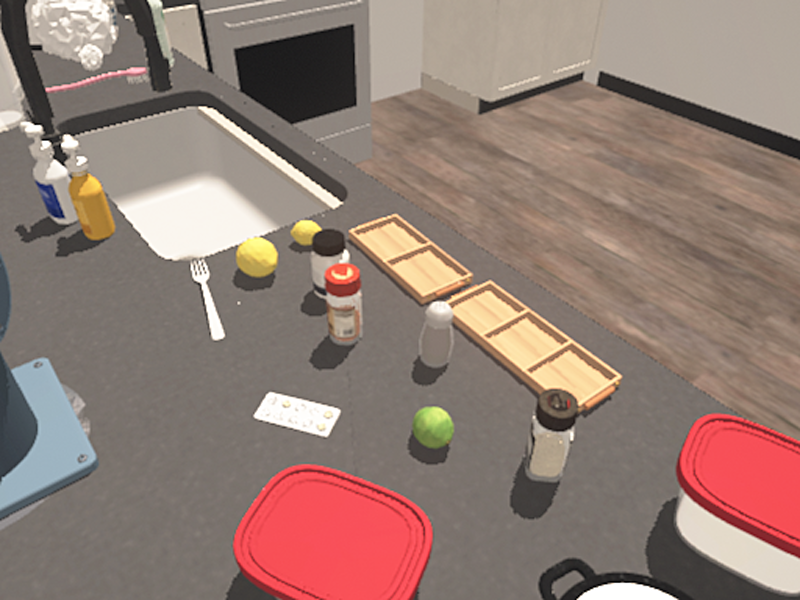

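View pics/top0b.png

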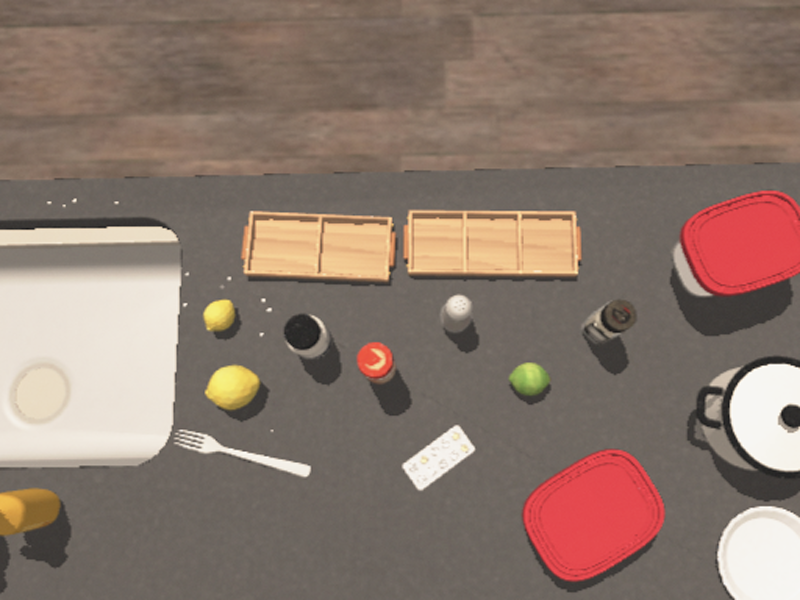

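The scene view shows the bottle (330,265 in 800-px coordinates), red-lidded jar (343,305), shaker (438,335), lime (433,427), large lemon (257,257), small lemon (306,232), dark-lidded jar (552,440), and both trays at right. The top view shows the same things, with the trays along y at (320,247) and (493,243). Next I measure them more finely.

Run:
```python
from h import *
t=load('top0');s=load('scene0');k=1.5625
pts={'jarlid':((376,358),(343,277)),'milltop':((459,305),(439,307)),'lime':((530,379),(433,427)),'lemon':((233,387),(257,257)),'small':((219,316),(306,232)),'cap':((304,331),(330,240)),'olid':((619,315),(557,401))}
for n,(a,b) in pts.items(): print(n,tri([(t,a[0]/k,a[1]/k),(s,b[0]/k,b[1]/k)]).round(1))
a=cv2.resize(t['img'][128:192,150:380],None,fx=3.45,fy=3.45,interpolation=cv2.INTER_CUBIC)
b=cv2.resize(s['img'][130:270,215:405],None,fx=4.2,fy=4.2,interpolation=cv2.INTER_CUBIC)[:, :793]
im=np.zeros((599,800,3),np.uint8);im[:a.shape[0],:a.shape[1]]=a
b=b[:370] if False else cv2.resize(s['img'][130:265,215:405],None,fx=2.75,fy=2.75,interpolation=cv2.INTER_CUBIC)
im[224:224+b.shape[0],:b.shape[1]]=b
cv2.imwrite('pics/crop1.png',im)
```

```text
jarlid [434.9 -92.8 100.2]
milltop [ 503.1 -199.9   87.1]
lime [ 411.6 -298.2   23.8]
lemon [408.4 105.5  30.1]
small [508.8 131.2  21.3]
cap [473.5  -0.8  91. ]
olid [ 482.9 -399.   107.8]
```

View pics/crop1.png

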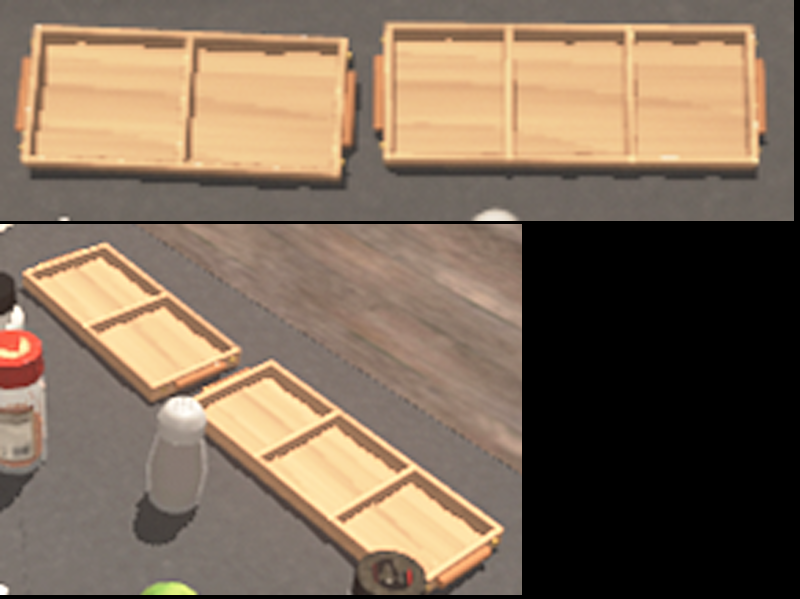

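The crop shows all the rims clearly: top view long tray corners (385,24),(754,26),(758,162),(384,160), short tray (36,27),(348,40),(341,167),(23,161), with matching corners in the scene part. Now I fit the tray poses and refine the objects.

Run:
```python
from h import *
from scipy.optimize import least_squares
t=load('top0');s=load('scene0')
T=lambda p:(p[0]/3.45+150-.35,p[1]/3.45+128-.35)
S=lambda p:(p[0]/2.75+215-.3,(p[1]-224)/2.75+130-.3)
trays={'long':(121,{0:(385,24),1:(754,26),2:(758,162),3:(384,160)},{0:(271,361),1:(502,527),3:(197,400)}),
'short':(103.5,{0:(36,27),1:(348,40),2:(341,167),3:(23,161)},{0:(105,244),1:(240,350),2:(155,392),3:(24,273)})}
for n,(hy,a,b) in trays.items():
    for h in (hy,hy-7):
        C=np.array([[47,h],[47,-h],[-47,-h],[-47,h]])
        def f(p):
            c,q=np.cos(p[2]),np.sin(p[2]);W=[np.r_[c*x-q*y+p[0],q*x+c*y+p[1],p[3]] for x,y in C]
            return np.concatenate([proj(t,W[i])-T(v) for i,v in a.items()]+[proj(s,W[i])-S(v) for i,v in b.items()])
        r=least_squares(f,[590,-200,0,16]);print(n,h,r.x.round(3),'rms px',np.sqrt(np.mean(r.fun**2)).round(2))
    print([tri([(t,*T(a[i])),(s,*S(b[i]))]).round(1).tolist() for i in b])
# colour segmentation
def seg(d,lo,hi,near,k=1.5625):
    m=cv2.inRange(cv2.cvtColor(d['img'],cv2.COLOR_BGR2HSV),lo,hi)
    n,l,st,c=cv2.connectedComponentsWithStats(m)
    i=min((i for i in range(1,n) if st[i,4]>40),key=lambda i:np.hypot(*(c[i]-np.array(near)/k)))
    cn=max(cv2.findContours((l==i).astype(np.uint8),0,1)[0],key=cv2.contourArea)
    return c[i],st[i],cv2.fitEllipse(cn)
for n,lo,hi,nt,ns,z in (('lime',(35,90,40),(60,255,255),(530,379),(433,427),22),('lemon',(22,110,60),(34,255,255),(233,387),(257,257),28),('small',(22,110,60),(34,255,255),(219,316),(306,232),20)):
    ct,st,e=seg(t,lo,hi,nt);cs,ss,e2=seg(s,lo,hi,ns)
    P=tri([(t,*ct),(s,*cs)]);(ex,ey),(w,h),ang=e
    th=np.radians(ang+90) # major axis dir in image
    d0=onz(t,ex-10*np.cos(th),ey-10*np.sin(th),z);d1=onz(t,ex+10*np.cos(th),ey+10*np.sin(th),z);v=d1-d0
    print(n,P.round(1),'ctr@z',onz(t,ex,ey,z).round(1),'size',np.linalg.norm(onz(t,ex,ey,z)-t['eye'])/403*np.array([w,h]),'axis yaw',np.arctan2(v[1],v[0]),st[4],ss[4])
for y in(1.5708,-1.5708):
    print(y,[np.round(robot.inverse_kinematics(p,[np.pi,0,y]),2).tolist() for p in ((435,-93,41),(580,-380,31),(410,105,14),(590,100,31))])
```

```text
long 121 [ 6.11932e+02 -2.55729e+02 -3.40000e-02  1.50860e+01] rms px 1.27
long 114 [ 6.09171e+02 -2.56455e+02 -3.20000e-02  2.05320e+01] rms px 1.91
[[660.6, -136.3, 14.8], [651.1, -376.8, 19.7], [571.4, -136.5, 16.4]]
short 103.5 [ 6.12319e+02 -5.08500e+00 -5.80000e-02  1.36300e+01] rms px 0.77
short 96.5 [ 6.11001e+02 -6.76400e+00 -4.70000e-02  1.64010e+01] rms px 1.91
[[663.1, 94.2, 15.6], [648.7, -111.6, 17.2], [563.1, -104.7, 9.9], [572.0, 99.8, 15.5]]
lime [ 411.1 -296.9   22.4] ctr@z [ 411.  -296.9   22. ] size [38.58275724 53.93161337] axis yaw 1.5597813417681412 358 512
lemon [408.9 107.5  28.4] ctr@z [409.1 107.4  28. ] size [59.26340416 72.10999844] axis yaw 1.7199434198957193 709 495
small [509.2 132.5  22. ] ctr@z [510.1 132.7  20. ] size [41.38655048 47.5155412 ] axis yaw 2.408419618377541 312 192
1.5708 [[-0.46, 0.29, 2.01, -0.0, 0.85, -0.46], [-0.74, 0.67, 1.37, 0.0, 1.11, -0.74], [-0.01, 0.3, 2.08, -0.0, 0.76, -0.01], [-0.02, 0.52, 1.64, -0.0, 0.98, -0.02]]Traceback (most recent call last):
  File "<stdin>", line 30, in <module>
    return _wrapfunc(a, 'round', decimals=decimals, out=out)
    return _wrapit(obj, method, *args, **kwds)
    result = getattr(arr, method)(*args, **kwds)
TypeError: unsupported operand type(s) for *: 'NoneType' and 'float'
```

```bash
cat >> h.py <<'E'
ZT=200
LONG=(612,-256,-.034); SHORT=(612.2,-5.5,-.057)
def pocket(tr,y): return np.array([tr[0]-np.sin(tr[2])*y,tr[1]+np.cos(tr[2])*y])
def ori(yaw): return [np.pi,0,yaw]
def pick(xy,tcpz,yaw=np.pi/2,op=.85):
    robot.move_gripper(op); robot.move_ptp([*xy,ZT],ori(yaw))
    hit=robot.move_linear([*xy,tcpz],speed=120,f_stop=8)
    if hit: print('HIT',robot.current_tcp_pos()); return False
    robot.move_gripper(0); w=robot.current_gripper_width()
    robot.move_linear([*xy,ZT],speed=150)
    print('grip mm',round(w*93,1),'after',round(robot.current_gripper_width()*93,1),'F',robot.current_finger_force(),'t',robot.current_t()); return True
def place(xy,tcpz,yaw,op):
    robot.move_ptp([*xy,ZT],ori(yaw)); robot.move_linear([*xy,tcpz+15],speed=150)
    print('hit',robot.move_linear([*xy,tcpz],speed=40,f_stop=5),robot.current_tcp_pos().round(1))
    robot.move_gripper(op); robot.sleep(.3); robot.move_linear([*xy,ZT],speed=150); print('w',robot.current_gripper_width(),robot.current_t())
E
python3 - <<'E'
from h import *
robot.move_linear([400,100,230],ori(np.pi/2),speed=250)
print(robot.current_t())
if pick((411,-297),8):
    place(pocket(LONG,0),19,np.pi/2+LONG[2],.75)
    robot.move_ptp([400,-150,ZT],ori(np.pi/2))
    for n in('scene','top'): shot(n,n+'1')
    t=load('top1')['img'].copy();d=load('top1')
    for tr,ys,hy in((LONG,(-79,0,79),37),(SHORT,(-50.5,50.5),48)):
        for y in ys:
            q=[]
            for dx,dy in((42,hy),(42,-hy),(-42,-hy),(-42,hy)):
                c=np.array(tr[:2])+np.array([[np.cos(tr[2]),-np.sin(tr[2])],[np.sin(tr[2]),np.cos(tr[2])]])@[dx,y+dy];q.append(proj(d,[*c,16]))
            q=np.array(q);cv2.polylines(t,[np.int32(q*16)],True,(255,0,0),1,shift=4)
    cv2.imwrite('pics/chk1.png',cv2.resize(t[110:270,120:400],None,fx=2.8,fy=2.8,interpolation=cv2.INTER_CUBIC))
E
```

```text
2.1833
grip mm 42.2 after 42.4 F 30.000009262003005 t 8.0167
hit False [ 611.8 -255.9   18.6]
w 0.7486903818091686 12.95
```

View pics/chk1.png

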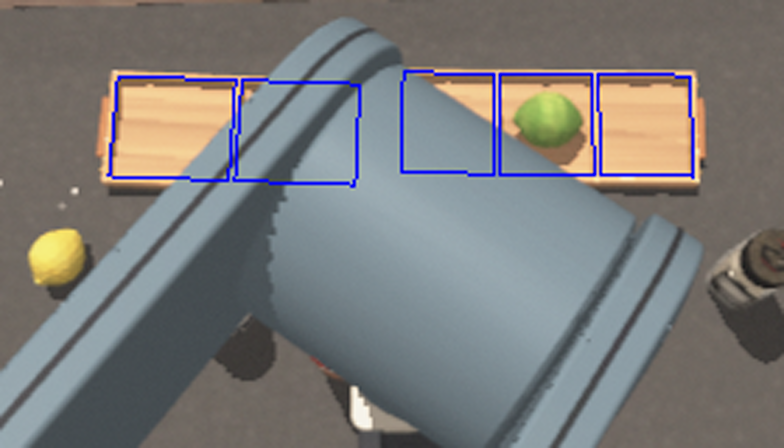

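The lime lies in the middle pocket of the long tray (548,120 in the crop), and the pocket outlines match both trays within about 3 mm. Next come the jar and the shaker.

Run:
```python
from h import *
y=np.pi/2+LONG[2]
if pick((503,-200),26):
    place(pocket(LONG,-79),31.5,y,.7)
    if pick((435,-93),41): place(pocket(LONG,79),46.5,y,.75)
robot.move_ptp([330,150,230],ori(np.pi/2))
for n in('scene','top'): d=shot(n,n+'2')
a=cv2.resize(load('top2')['img'],None,fx=1.5,fy=1.5);b=load('scene2')['img']
cv2.imwrite('pics/chk2.png',np.hstack([a[150:450,100:500],cv2.resize(b[100:325,150:450],(400,300))]))
```

```text
grip mm 41.8 after 41.6 F 29.999689838150516 t 18.55
hit True [ 609.  -334.8   30.8]
w 0.7002699871940108 23.075
grip mm 44.1 after 44.1 F 29.980738673330052 t 28.0417
hit True [ 614.2 -176.9   45.8]
w 0.7501790751587153 32.475
```

View pics/chk2.png

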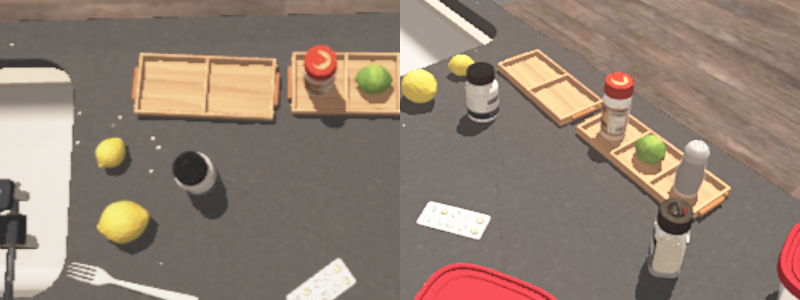

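The long tray now holds the jar, lime and shaker, all in their pockets and upright. The bottle (193,172) and lemon (123,222) are untouched. On to the short tray.

Run:
```python
from h import *
y=np.pi/2+SHORT[2]
if pick((409,107.4),14,1.72,.87):
    place(pocket(SHORT,50.5),21,y,.85)
    if pick((473.5,-.8),31,np.pi/2,.87): place(pocket(SHORT,-50.5),36.5,y,.87)
robot.move_ptp([330,150,230],ori(np.pi/2))
for n in('scene','top'): d=shot(n,n+'3')
a=cv2.resize(load('top3')['img'],None,fx=1.5,fy=1.5);b=load('scene3')['img']
cv2.imwrite('pics/chk3.png',np.hstack([a[150:450,180:580],cv2.resize(b[100:325,150:450],(400,300))]))
print(robot.current_t())
```

```text
grip mm 57.7 after 57.7 F 29.999662907794118 t 38.7083
hit False [614.9  44.9  20.7]
w 0.8458320845620442 43.5667
grip mm 54.3 after 54.2 F 29.96382034420094 t 47.875
hit True [609.3 -56.   36.1]
w 0.8701766218203147 52.275
53.6833
```

View pics/chk3.png

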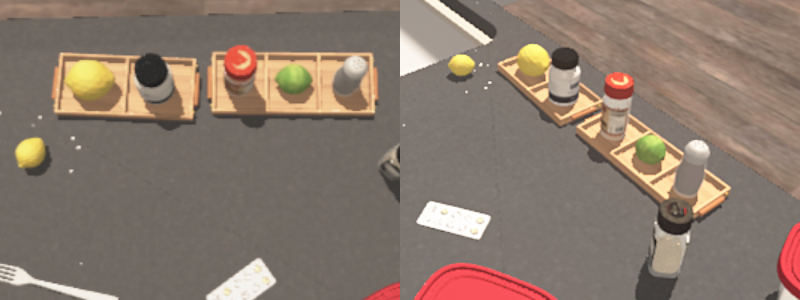

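All five things stand or lie in their own pockets, and the dark-lidded jar has not moved.

```bash
python3 -c "
from h import *
print(robot.hand_in())"
```

```text
the job is handed in; nothing more can be done
None
```

The job is handed in at about 54 s: the long tray holds the red-lidded jar, lime (middle) and salt shaker, then the short tray got the lemon and tablet bottle; the final pictures show everything in its pocket, the jars and bottle upright, and the dark-lidded jar where it stood.

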